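Push the parts box up the ramp into the dock

TASK

Take the small clear parts box to the foot of the metal loading ramp, turned so that its long sides run along the ramp, and push it up between the guides until its rear edge drops behind the lip at the top and it sits flat in the dock. Slide it up the ramp face rather than carrying it through the air over the ramp, keep it upright, and leave the other loose things where they are.

Things in the scene. Friction and masses are not known exactly. Their poses are not given: they have to be found in the camera images.
- parts_box: Small clear open box with tiny silvery turned parts (fixed inside), standing alone near the ramp. Body 50 (own x) x 62 (own y) x 26 mm high, rim flange 53 x 65; walls 6 mm; 0.08 to 0.18 kg. Origin: centre of the underside, z up. Can be gripped from above across its 50 mm width, fingers outside. Starts on the bench, skewed, on the ramp's right seen going uphill.
- dock: Fixed metal loading dock: short ramp between upright guides, then a sunken level pocket. Origin on the bench at the middle of the ramp's foot edge; x uphill (horizontal), y left, z up. The ramp starts flush with the bench at x = 0 and rises at 0.28 rad to the lip. Channel 56 mm wide throughout; guides 6 mm thick, 12 mm above the ramp face, 14 mm above the pocket floor. All ends at x = 178 mm.
- mouth (a point): Middle of the mouth between the guides' flared lead-ins, on the bench 22 mm before the ramp's foot (dock x = -22 mm); axes as the dock's. The lead-ins are 13 mm high, about 75 mm apart here and 56 mm at the foot.
- lip (a point): Middle of the lip's top edge (the ramp's crest), at dock x = 100 mm, 28.8 mm above the bench; axes as the dock's. Beyond it the surface drops 7 mm. A box pushed over it tips forward onto the pocket floor and its rear edge drops once that is past dock x = 102 mm (it may hang on whatever pushes it until that is drawn back).
- nest (a point): Middle of the pocket floor, dock x = 137 mm, 21.8 mm above the bench; axes as the dock's. The pocket is 70 mm long (dock x = 102 to 172 mm), closed by an end stop 44 mm above the bench. The seated box's origin lies within 8 mm of this point.
- keeper (a point): Middle of the keeper bar's top, 74 mm above the bench. The bar crosses over the pocket at dock x = 143 to 157 mm, underside 68 mm above the bench, on posts reaching to y = +-40 mm.
- block: Bystander: plain aluminium block 30 x 50 x 20 mm lying near the dock's upper end, on the right. Origin: centre of the underside.
- hex_key: Bystander: dark hex key 31 x 78 x 5 mm on the bench, left of the ramp's foot. Origin: centre of the underside.
- ring_part: Bystander: metal ring 26 mm across, 16 mm high, on the bench behind the dock's end stop. Origin: centre of the underside.
- brass_box: Bystander: a larger clear box with small brass parts, 73 x 103 x 32 mm, near the front edge of the bench to the left; it does not fit the ramp. Origin: centre of the underside.

How it is judged:
On the way, in this order (a step that is already met when the one before it is completed fails the run):
1. the box is on the ramp between the guides, lying on the sloping face (x of parts_box in the frame of dock between 0.02 and 0.1 m and y of parts_box in the frame of dock between -0.01 and 0.01 m and angle between parts_box's own z axis and vertical between 0.2 and 0.36 rad and contact force between parts_box and dock above 0.1 N), for 0.2 s.
2. the box has dropped behind the lip and sits flat in the pocket (x of parts_box in the frame of dock between 0.129 and 0.145 m and y of parts_box in the frame of dock between -0.006 and 0.006 m and z of parts_box in the frame of dock between 0.018 and 0.0245 m and angle between parts_box's own z axis and vertical below 0.06 rad and angle between the y axis of parts_box and the x axis of dock, either way round below 0.12 rad and linear speed of parts_box below 0.02 m/s), for 0.2 s.
At the end, for the whole second after the job is handed in: The parts box rests flat (within 0.06 rad) on the pocket floor behind the lip, its origin 129 to 145 mm uphill of the dock's origin, within 6 mm of the channel's middle line and 18 to 24.5 mm above the bench, its long way along the channel within 0.12 rad, at rest (below 0.02 m/s) (all of step 2); the robot touches nothing.
It fails at once if the box is carried in the air over the ramp's upper half or the pocket (underside over 47 mm above the bench there) (x of parts_box in the frame of dock between 0.05 and 0.19 m and y of parts_box in the frame of dock between -0.04 and 0.04 m and z of parts_box in the frame of dock above 0.047 m).
It fails at once if the box is tipped by more than 0.7 rad (angle between parts_box's own z axis and vertical above 0.7 rad).
It fails at once if a bystander is moved by more than 20 mm (distance of any of block, hex_key, ring_part, brass_box from where it was at the start of the episode above 0.02 m).
It also fails if it takes over 45 s, if anything falls off the work surface, if the arm or the gripper's body presses on something with over 40 N, if the wrist force passes 120 N, or if a joint passes its speed limit or range.

ROBOT

A 6-joint arm with a two-finger parallel gripper is mounted at the origin on a cart in front of the work surface, level with it; the furniture and walls round the work are solid. World frame = base frame: x ahead of the robot, y to its left, z up, the work surface at z = 0. Lengths are in m, angles in rad, forces in N, time in s.
With the tool pointing down it reaches from about 0.25 to 0.725 m from the base axis. Payload 4 kg.
Tool frame: the origin (TCP) lies midway between the tips of the shut fingers; the grasp point (between the pads) lies 19 mm behind it (r.hold_point_z is the distance from the TCP to the grasp point, in m); z points along the fingers, y is the line along which they close (so a half turn about z gives the same grasp; the last joint's range is limited). The gripper opens to 85 mm and grips with 20 to 120 N. Pads are 22 mm wide; open, the fingers measure 114 mm over their backs; the gripper's body (76 mm by 85 mm) begins 54 mm behind the grasp point. The pads swing forward as they close: fully open they stand 13 mm farther back than shut.
Start: joints at [1.339, 0.241, 0.005, 1.335, 0, 1.571], TCP at [0.115, 0.487, 0.231] pointing down, gripper open.
Joint ranges: [-2.72, 2.72], [-1.05, 1.87], [-1.09, 1.28], [-1.99, 2.15], [-1.42, 1.44], [-3.14, 3.14]. Speed limits (rad/s): [2.79, 2.79, 3.14, 3.14, 3.14, 3.14].

INTERFACE

Orientations are given as a rotation vector (axis times angle).
In Python, from rig import r gives the robot as it stands. Calls block until the motion is done:
- r.reach(position, orientation): joint-space move of the TCP to a pose.
- r.move_l(position, max_speed=0.15, rot=None): straight line of the TCP; rot=None keeps the orientation; max_speed is the mean speed in m/s.
- r.move_j(angles): joint-space move.
- r.command_gripper(opening, grip_force=None): finger opening in m; grip_force is the grip in N (None keeps the last); returns when the fingers have stopped.
- r.pause(seconds).
- r.solve_ik(position, orientation): joint angles nearest the present ones, or None.
- r.observe(): the state.
- r.get_image(name): name is "scene" or "side" or "wrist"; returns a dict with "pixels" (400x640x3 uint8, red, green, blue), "vfov" (degrees; the focal length in pixels is half the picture's height over the tangent of half this angle, whatever the lens; pixels are square), "cx", "cy" (the principal point, pixels), "k1" (the pictures are not rectified: a ray, as slopes to the right and down, at radius r is drawn at 1 + k1 r^2 times it, then the intrinsics apply), "T" (4x4, takes a point from camera to world coordinates). Camera axes: x right, y up, looking along -z (the intrinsics and any distortion apply to the point x, -y, -z); pixel columns grow to the right and rows downward; lengths in m; the calibration is good to about 2 mm. A picture is of the moment at which its call begins. There is no depth.
A pose or a line that the arm cannot do raises r.Unreachable and nothing moves.
- r.hand_in(): hands the job in; it is judged then, once.
Trained networks look in the newest picture that a camera, given by its name, has taken for a name from the list of things; names that differ only in an ending like _2 or _b are one class to them, and where a whole thing is asked for, a point or a joint stands for the part that bears it (a point fixed in the world has none). Each returns a list of dicts, best first, with "p" (0 to 1); they miss things now and then, are a little off and sometimes report something else, mostly with a low value. They report only what shows in the picture. A call takes as long as a camera call.
- r.silhouettes(thing, camera): "region" (400x640 bool, what is visible of it) and "point" ([column, row] in pixels, amid what is visible of it).
The state is a dict: "t": time; "joint_positions": joint angles; "joint_vel": joint speeds; "joint_efforts": joint torques, N m; "tcp_pos": TCP position; "orientation": TCP orientation; "force": force on the tool from outside, world axes, zero at the start; "torque": the same for the moment, N m; "gripper_width": finger opening in m; "gripper_force": force on a finger pad.
Only numpy, scipy, OpenCV 4.12 (cv2) and the standard library are available. Lean on these libraries where they do the work, as an engineer would, in place of code of your own. Each camera call takes 0.05 s, during which the arm holds its last target. There are 200 camera calls.

## Working session

There is one attempt and no reset: what is moved stays moved. The work goes in short steps, each a Python script; the robot and the scene stay as the last script left them, time stands still between calls to the robot, and variables do not carry over. Pictures are saved under pics/ and viewed, at most 10 in all, crops included, and the job is handed in when it is done.

```bash
ls; mkdir -p pics; cat > h.py <<'E'
import numpy as np, cv2
from rig import r
def save(im,name): cv2.imwrite('pics/'+name,im['pixels'][:,:,::-1])
def K(im):
    f=200/np.tan(np.radians(im['vfov'])/2); return f,np.array([[f,0,im['cx']],[0,f,im['cy']],[0,0,1.]])
def proj(im,P):
    P=np.atleast_2d(P); T=np.linalg.inv(im['T']); c=P@T[:3,:3].T+T[:3,3]
    s=np.c_[c[:,0],-c[:,1]]/-c[:,2:]; s=s*(1+im['k1']*(s**2).sum(1,keepdims=True)); f,_=K(im)
    return s*f+[im['cx'],im['cy']]
def unproj(im,px,z):
    f,k=K(im); px=np.atleast_2d(px).astype(float)
    s=cv2.undistortPoints(px[:,None],k,np.array([im['k1'],0,0,0.]))[:,0]
    d=np.c_[s[:,0],-s[:,1],-np.ones(len(s))]@im['T'][:3,:3].T; o=im['T'][:3,3]
    return o+d*((z-o[2])/d[:,2])[:,None]
E
python3 - <<'E'
from h import *
for n in ('scene','side'):
    im=r.get_image(n); save(im,n+'0.png'); print(n,im['T'][:3,3].round(3),im['vfov'],im['k1'])
    for t,z in (('parts_box',.013),('dock',.02),('block',.01),('hex_key',.002),('ring_part',.008),('brass_box',.016)):
        for d in r.silhouettes(t,n)[:2]: print(t,round(d['p'],2),np.round(d['point']),unproj(im,d['point'],z)[0].round(3),d['region'].sum())
print(r.observe()['t'])
E
```

```text
pics
scene [ 0.16  -0.686  0.69 ] 52.37706909426599 -0.03326485406099449
parts_box 0.63 [387. 297.] [ 0.541 -0.419  0.013] 1013
dock 0.89 [368. 244.] [ 0.6   -0.302  0.02 ] 3175
block 0.98 [418. 253.] [ 0.674 -0.38   0.01 ] 402
hex_key 0.43 [255. 255.] [ 0.399 -0.162  0.002] 42
ring_part 0.66 [408. 221.] [ 0.729 -0.301  0.008] 103
brass_box 0.7 [205. 191.] [0.403 0.078 0.016] 1187
side [0.245 0.472 0.546] 56.35709217473341 0.005317949916554677
parts_box 0.59 [360. 187.] [ 0.536 -0.434  0.013] 357
dock 0.71 [330. 198.] [ 0.584 -0.329  0.02 ] 461
0.7
```

```bash
python3 - <<'E'
import cv2
a=cv2.imread('pics/scene0.png')[170:340,180:470]; cv2.imwrite('pics/c1.png',cv2.resize(a,None,fx=2.7,fy=2.7,interpolation=2))
E
```

```text
(no output)
```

View pics/c1.png

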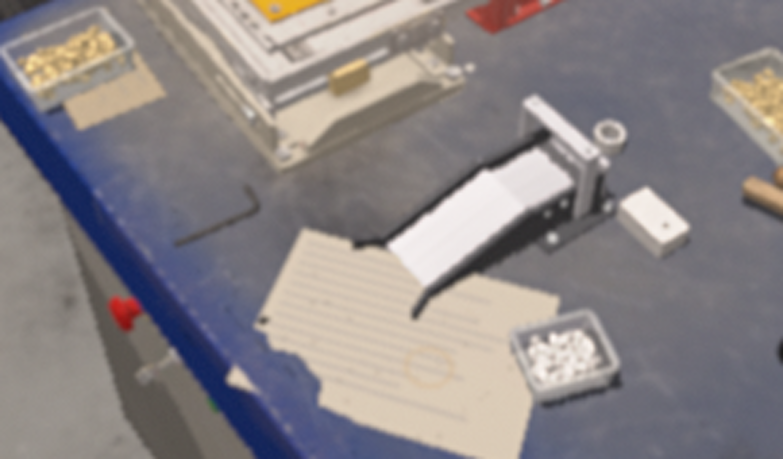

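View pics/side0.png

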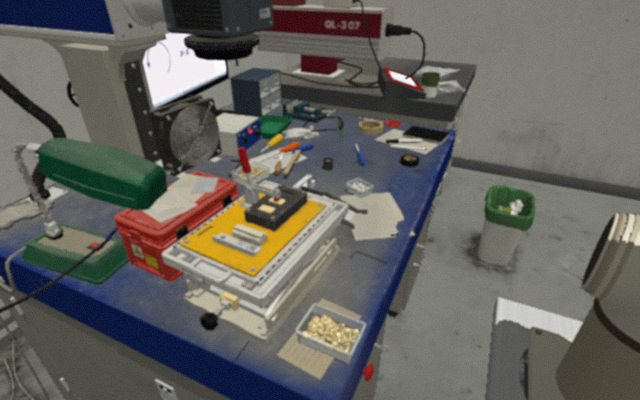

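The scene view shows the ramp running up and to the right, with its foot at about px (324,261) and (338,277) and its lip at about (361,233) and (375,249). The parts box is at about (389,301), right of the ramp. The side view shows a tall fixture between the arm and the work, so I'll travel high and take a wrist picture.

```bash
cat >> h.py <<'E'
from scipy.spatial.transform import Rotation as R
def down(yaw): # tool x axis at world angle yaw, z down
    c,s=np.cos(yaw),np.sin(yaw)
    return R.from_matrix(np.array([[c,s,0],[s,-c,0],[0,0,-1.]])).as_rotvec()
E
python3 - <<'E'
from h import *
im=r.get_image('scene')
px=np.array([[390,245],[427,290],[490,170],[527,212]])/2.7+[180,170]
print(unproj(im,px[:2],0.0).round(3),unproj(im,px[2:],.0288).round(3))
o=r.observe();print(o['orientation'],R.from_rotvec(o['orientation']).as_matrix().round(2).tolist())
p=o['tcp_pos']; r.move_l([p[0],p[1],.35])
best=None
for y in np.arange(-3.1,3.1,.2):
    q=r.solve_ik([.50,-.32,.33],down(y))
    if q is not None:
        print(round(y,1),np.round(q,2))
E
```

```text
[[ 0.508 -0.266  0.   ]
 [ 0.503 -0.317  0.   ]] [[ 0.605 -0.274  0.029]
 [ 0.598 -0.325  0.029]]
[-3.63303627e-01 -3.12050880e+00 -3.18050459e-05] [[-0.97, 0.23, -0.0], [0.23, 0.97, 0.0], [0.0, 0.0, -1.0]]
-3.1 [-0.57  0.43  0.52  1.67  0.   -0.61]
-2.9 [-0.57  0.43  0.52  1.67  0.   -0.81]
-2.7 [-0.57  0.43  0.52  1.67  0.   -1.01]
-2.5 [-0.57  0.43  0.52  1.67  0.   -1.21]
-2.3 [-0.57  0.43  0.52  1.67  0.   -1.41]
-2.1 [-0.57  0.43  0.52  1.67  0.   -1.61]
-1.9 [-0.57  0.43  0.52  1.67 -0.   -1.81]
-1.7 [-0.57  0.43  0.52  1.67 -0.   -2.01]
-1.5 [-0.57  0.43  0.52  1.67 -0.   -2.21]
-1.3 [-0.57  0.43  0.52  1.67  0.   -2.41]
-1.1 [-0.57  0.43  0.52  1.67  0.   -2.61]
-0.9 [-0.57  0.43  0.52  1.67  0.   -2.81]
-0.7 [-0.57  0.43  0.52  1.67  0.   -3.01]
-0.5 [-0.57  0.43  0.52  1.67  0.    3.07]
-0.3 [-0.57  0.43  0.52  1.67  0.    2.87]
-0.1 [-0.57  0.43  0.52  1.67 -0.    2.67]
0.1 [-0.57  0.43  0.52  1.67  0.    2.47]
0.3 [-0.57  0.43  0.52  1.67  0.    2.27]
0.5 [-0.57  0.43  0.52  1.67  0.    2.07]
0.7 [-0.57  0.43  0.52  1.67  0.    1.87]
0.9 [-0.57  0.43  0.52  1.67  0.    1.67]
1.1 [-0.57  0.43  0.52  1.67  0.    1.47]
1.3 [-0.57  0.43  0.52  1.67  0.    1.27]
1.5 [-0.57  0.43  0.52  1.67  0.    1.07]
1.7 [-0.57  0.43  0.52  1.67  0.    0.87]
1.9 [-0.57  0.43  0.52  1.67  0.    0.67]
2.1 [-0.57  0.43  0.52  1.67  0.    0.47]
2.3 [-0.57  0.43  0.52  1.67  0.    0.27]
2.5 [-0.57  0.43  0.52  1.67  0.    0.07]
2.7 [-0.57  0.43  0.52  1.67  0.   -0.13]
2.9 [-0.57  0.43  0.52  1.67  0.   -0.33]
```

```bash
python3 - <<'E'
from h import *
r.reach([.50,-.32,.31],down(np.pi-.09))
im=r.get_image('wrist'); save(im,'w1.png'); np.savez('w1.npz',**im); print(im['T'].round(3),im['vfov'])
for t in('parts_box','dock'):
    for d in r.silhouettes(t,'wrist')[:1]:
        print(t,d['p'],d['point'])
        for z in (0,.026):
            c=cv2.findContours(d['region'].astype(np.uint8),0,2)[0]; c=max(c,key=cv2.contourArea)[:,0].astype(float)
            w=unproj(im,c,z)[:,:2]; print(z,cv2.minAreaRect((w*1000).astype(np.float32)))
print(r.observe()['t'])
E
```

```text
[[ 0.089 -0.948 -0.305  0.422]
 [ 0.996  0.084  0.028 -0.312]
 [-0.001 -0.306  0.952  0.451]
 [ 0.     0.     0.     1.   ]] 62.607092791466464
parts_box 0.79 [243.5, 187.6]
0 ((539.771240234375, -434.33258056640625), (59.34687805175781, 72.80705261230469), 68.39425659179688)
0.026 ((532.9786376953125, -427.3126220703125), (55.92844009399414, 68.61334991455078), 68.39413452148438)
4.975
```

View pics/w1.png

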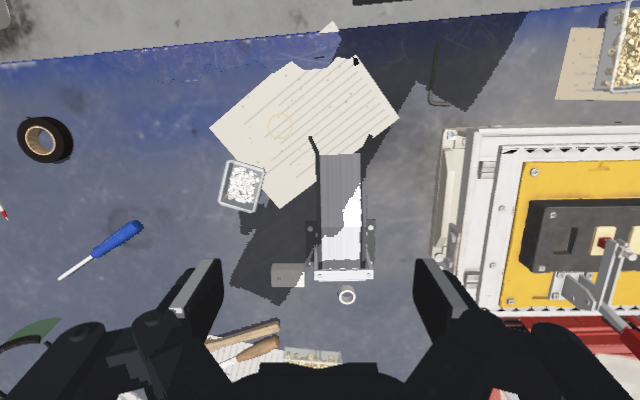

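The wrist view shows the ramp with its foot edge at about (319–361,153). The keeper bar is near row 272 and the box is at (243,187). I'll zoom in on the dock with a model overlay to refine its pose.

```bash
cat > ov.py <<'E'
from h import *
def d2w(D,p):
    p=np.atleast_2d(np.array(p,float)); c,s=np.cos(D[2]),np.sin(D[2])
    return np.c_[D[0]+c*p[:,0]-s*p[:,1],D[1]+s*p[:,0]+c*p[:,1],p[:,2]]
E
python3 - <<'E'
from ov import *
im=dict(np.load('w1.npz'))
px=np.array([[319,153],[361,153]]);print(unproj(im,px,0).round(4))
D=[.505,-.292,-.09]
a=im['pixels'][120:300,210:390,::-1]; a=cv2.resize(a,None,fx=3.3,fy=3.3,interpolation=2).copy()
for L in ([[0,28,0],[100,28,28.8]],[[0,-28,0],[100,-28,28.8]],[[0,28,0],[0,-28,0]],[[100,28,28.8],[100,-28,28.8]],[[143,40,74],[143,-40,74]],[[157,40,74],[157,-40,74]]):
    q=(proj(im,d2w(D,np.array(L)/1000))-[210,120]+.5)*3.3
    cv2.line(a,*[tuple(int(v) for v in x) for x in q],(0,0,255),1)
cv2.imwrite('pics/o1.png',a)
E
```

```text
[[ 0.5022 -0.3183  0.    ]
 [ 0.5074 -0.2605  0.    ]]
```

View pics/o1.png

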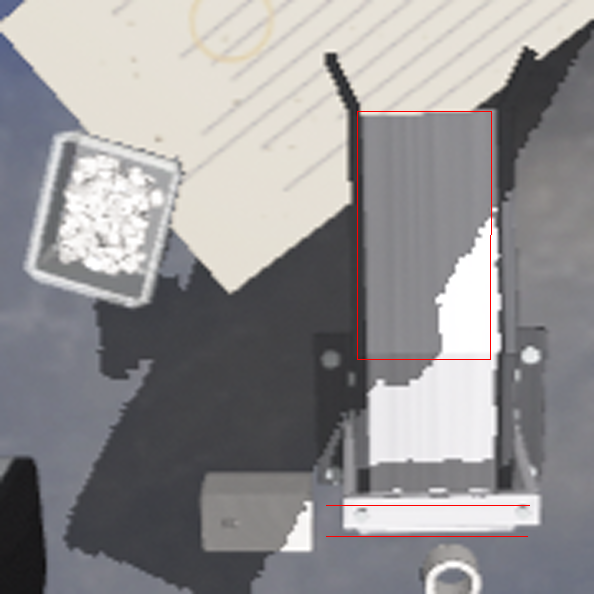

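```bash
python3 - <<'E'
from ov import *
from scipy.optimize import least_squares
im=dict(np.load('w1.npz'))
M=np.array([[0,-28,0],[0,28,0],[143,-40,74],[143,40,74],[100,-28,28.8],[100,28,28.8]])/1000
m=np.array([[357,112],[495,111],[343,495],[540,493],[366,355],[499,355]])/3.3+[210,120]-.5
f=lambda D:((proj(im,d2w(D,M))-m)*np.r_[1,1,1,1,.5,.5][:,None]).ravel()
s=least_squares(f,[.505,-.292,-.09]); print(s.x,s.fun.reshape(-1,2).round(2))
# box rim corners (outer) 53x65 at z=.026
B=np.array([[-26.5,-32.5,26],[26.5,-32.5,26],[26.5,32.5,26],[-26.5,32.5,26]])/1000
mb=np.array([[63,132],[180,163],[140,306],[27,270]])/3.3+[210,120]-.5
best=min((least_squares(lambda D:(proj(im,d2w(D,np.roll(B,k,0)))-mb).ravel(),[.534,-.428,np.radians(-21)]) for k in range(4)),key=lambda s:s.cost)
print(best.x,np.degrees(best.x[2]),best.fun.reshape(-1,2).round(2))
np.savez('fit.npz',D=s.x,B=best.x)
E
```

```text
[ 0.50277912 -0.2910126  -0.06105484] [[ 0.78 -1.24]
 [-0.44 -2.06]
 [-1.14  2.28]
 [ 0.8   1.4 ]
 [ 0.02  0.12]
 [ 0.03 -0.39]]
[ 0.53390657 -0.42675503  1.27874276] 73.2665633900611 [[ 35.38   8.04]
 [-40.13  -9.37]
 [-33.52  -6.79]
 [ 39.1   11.45]]
```

```bash
python3 - <<'E'
from ov import *
from scipy.optimize import least_squares
im=dict(np.load('w1.npz'));D=np.load('fit.npz')['D']
B=np.array([[-26.5,-32.5,26],[26.5,-32.5,26],[26.5,32.5,26],[-26.5,32.5,26]])/1000
mb=np.array([[63,132],[180,163],[140,306],[27,270]])[::-1]/3.3+[210,120]-.5
for k in range(4):
  for a in (-1.9,1.2):
    s=least_squares(lambda D:(proj(im,d2w(D,np.roll(B,k,0)))-mb).ravel(),[.534,-.428,a])
    if s.cost<30: print(s.x,np.degrees(s.x[2]),s.fun.reshape(-1,2).round(2)); b=s.x
np.savez('fit.npz',D=D,B=b)
# grasp: width (own x) along b[2]; tool y angle = yaw-90
yaw=b[2]+np.pi/2
yaw=(yaw-np.pi+np.pi/2)%np.pi-np.pi/2+np.pi
print('yaw',yaw)
r.command_gripper(.085,40)
r.reach([b[0],b[1],.12],down(yaw))
r.move_l([b[0],b[1],.07])
im=r.get_image('wrist'); save(im,'w2.png')
d=r.silhouettes('parts_box','wrist')
if d:
  c=max(cv2.findContours(d[0]['region'].astype(np.uint8),0,2)[0],key=cv2.contourArea)[:,0]
  print(d[0]['p'],cv2.minAreaRect((unproj(im,c,.026)[:,:2]*1000).astype(np.float32)))
o=r.observe();print(o['t'],o['tcp_pos'])
E
```

```text
[ 0.53283398 -0.42686973  1.16948905] 67.00678701050245 [[-1.73  0.82]
 [ 1.71  1.11]
 [ 1.9   0.6 ]
 [-1.84 -2.21]]
[ 0.53283398 -0.42686973  1.16948968] 67.00682269925774 [[-1.73  0.82]
 [ 1.71  1.11]
 [ 1.9   0.6 ]
 [-1.84 -2.21]]
[ 0.53283398 -0.42686973 -1.97210336] -112.99319949162435 [[-1.73  0.82]
 [ 1.71  1.11]
 [ 1.9   0.6 ]
 [-1.84 -2.21]]
[ 0.53283398 -0.42686973  4.31108162] 247.0067819032826 [[-1.73  0.82]
 [ 1.71  1.11]
 [ 1.9   0.6 ]
 [-1.84 -2.21]]
yaw 2.7402852921729304
6.6583 [ 0.53420524 -0.42757863  0.0726212 ]
```

View pics/w2.png

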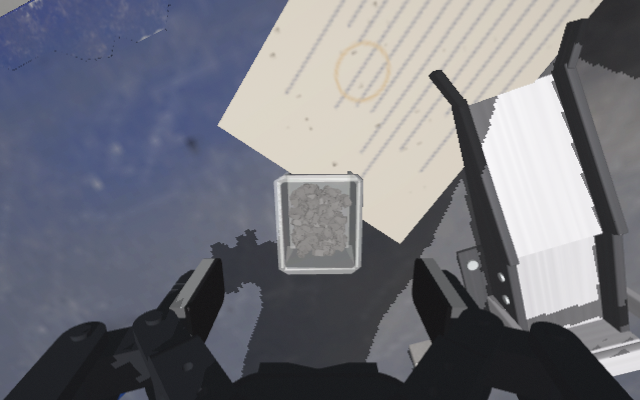

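The box is centred between the fingers and aligned with them: rim columns 276–362 against fingers at 223 and 413. The dock's foot corners show at about (470,103) and (553,74), and the lip at (514,258) and (602,233). I'll check the dock pose against these, then grasp.

```bash
python3 - <<'E'
from ov import *
im=r.get_image('wrist'); D,b=np.load('fit.npz')['D'],np.load('fit.npz')['B']
print('foot',unproj(im,[[470,103],[553,74]],0).round(4).tolist(),'lip',unproj(im,[[514,258],[602,233]],.0288).round(4).tolist())
print('model',d2w(D,np.array([[0,-28,0],[0,28,0],[100,-28,28.8],[100,28,28.8]])/1000).round(4).tolist())
print('rim',unproj(im,[[276,176],[362,175],[361,273],[280,273]],.026).round(4).tolist())
r.move_l([b[0],b[1],.003],.08)
print(r.observe()['force'])
r.command_gripper(.03,30)
o=r.observe();print(o['gripper_width'],o['gripper_force'],o['tcp_pos'],o['t'])
E
```

```text
foot [[0.5049, -0.3128, 0.0], [0.5081, -0.2623, 0.0]] lip [[0.601, -0.323, 0.0288], [0.6048, -0.2701, 0.0288]]
model [[0.5011, -0.319, 0.0], [0.5045, -0.2631, 0.0], [0.6009, -0.3251, 0.0288], [0.6043, -0.2692, 0.0288]]
rim [[0.4954, -0.4384, 0.026], [0.5145, -0.3917, 0.026], [0.5755, -0.4153, 0.026], [0.555, -0.4637, 0.026]]
[0.20859949 0.64016042 0.70320402]
0.04860403571242564 31.151545699685812 [ 0.53325799 -0.42722099  0.00402825] 8.125
```

```bash
python3 - <<'E'
from ov import *
D=np.array([.504,-.290,-.072]); b=np.load('fit.npz')['B']; np.savez('fit.npz',D=D,B=b)
r.move_l([b[0],b[1],.06],.1)
p=d2w(D,[-.046,0,.06])[0]; rot=down(np.pi+D[2])
r.move_l([.47,-.42,.06],.15,rot=rot)
r.move_l(p,.15,rot=rot)
r.move_l([*p[:2],.012],.1)
im=r.get_image('wrist'); save(im,'w3.png'); np.savez('w3.npz',**im)
o=r.observe();print(o['gripper_width'],o['tcp_pos'],o['t'],o['force'])
a=im['pixels'][:,:,::-1].copy()
for L in ([[0,28,0],[100,28,28.8]],[[0,-28,0],[100,-28,28.8]],[[0,28,0],[0,-28,0]],[[100,28,28.8],[100,-28,28.8]],[[-22,37.5,13],[-22,-37.5,13]]):
    q=proj(im,d2w(D,np.array(L)/1000)); cv2.line(a,*[tuple(int(v) for v in x) for x in q],(0,0,255),1)
cv2.imwrite('pics/w3.png',a)
E
```

```text
0.04885645618710016 [ 0.45861857 -0.28722559  0.01251591] 11.1417 [ 1.0102354  -0.24885345 -0.35093385]
```

View pics/w3.png

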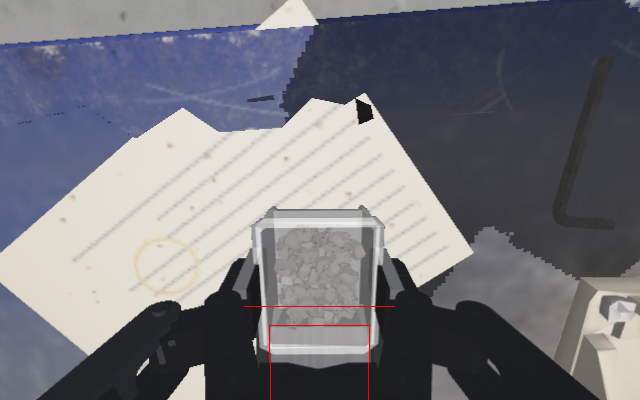

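The box is held square and lines up with the dock's centre line: box columns 260–378, model 270–369. I'll set it down, back off and prepare the push.

```bash
python3 - <<'E'
from ov import *
D=np.load('fit.npz')['D']
p=d2w(D,[-.046,0,.004])[0]
r.move_l(p,.05); r.command_gripper(.08)
r.move_l([*p[:2],.07],.12)
q=d2w(D,[-.125,0,.09])[0]
r.move_l(q,.15); r.command_gripper(0.0)
im=r.get_image('scene'); save(im,'s2.png'); wi=r.get_image('wrist')
a=im['pixels'][:,:,::-1].copy()
for L in ([[0,28,0],[100,28,28.8]],[[0,-28,0],[100,-28,28.8]],[[0,28,0],[0,-28,0]],[[100,28,28.8],[100,-28,28.8]],[[143,40,74],[143,-40,74]]):
    u=proj(im,d2w(D,np.array(L)/1000)); cv2.line(a,*[tuple(int(v) for v in x) for x in u],(0,0,255),1)
a=cv2.resize(a[190:310,270:420],None,fx=2.8,fy=2.8,interpolation=2)
w=cv2.resize(wi['pixels'][:,:,::-1],None,fx=.58,fy=.58); c=np.zeros((336+232,420,3),np.uint8); c[:336]=a[:336,:420]; c[336:,:371]=w
cv2.imwrite('pics/s2c.png',c)
o=r.observe();print(o['tcp_pos'],o['gripper_width'],o['t'])
E
```

```text
[ 0.37931132 -0.28103413  0.0900298 ] -5.0204744773130025e-05 14.0917
```

View pics/s2c.png

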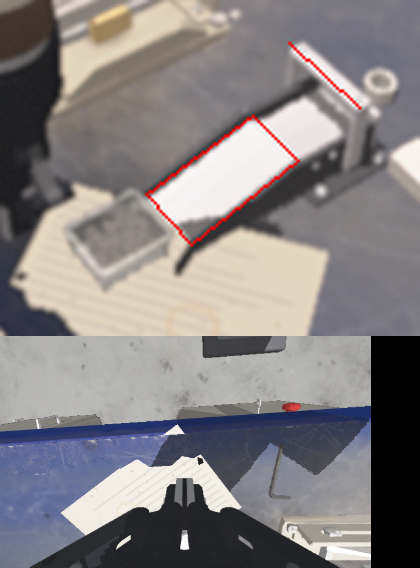

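The overlay matches the ramp, and the box sits square in the mouth. Next I push with the shut fingers tilted forward, so the tip bears low on the rear wall.

```bash
cat > push.py <<'E'
from ov import *
D=np.load('fit.npz')['D']
yax=np.array([-np.sin(D[2]),np.cos(D[2]),0])
rot=(R.from_rotvec(-.45*yax)*R.from_rotvec(down(np.pi+D[2]))).as_rotvec()
P=lambda x,z:d2w(D,[x,0,z])[0]
zr=lambda x:.008+.2875*max(x,0)
def st(s):
    o=r.observe(); print(s,round(o['t'],2),np.round(o['force'],2),np.round(o['tcp_pos'],4))
E
python3 - <<'E'
from push import *
r.move_l(P(-.125,.05),.15,rot=rot)
r.move_l(P(-.115,.008),.1); st('start')
r.move_l(P(0,zr(0)),.06); st('foot')
for x in (.03,.055): r.move_l(P(x,zr(x)),.045); st(x)
im=r.get_image('scene'); a=im['pixels'][190:310,270:420,::-1]; cv2.imwrite('pics/s3.png',cv2.resize(a,None,fx=4,fy=4,interpolation=2))
E
```

```text
start 15.39 [-0.69  0.45 -0.37] [ 0.3901 -0.282   0.0083]
foot 17.46 [-1.08  1.28  0.6 ] [ 0.5039 -0.29    0.008 ]
0.03 18.3 [ 0.17 -0.8  -0.48] [ 0.534  -0.2921  0.0167]
0.055 19.02 [-0.92  0.53 -0.16] [ 0.5591 -0.2939  0.0239]
```

View pics/s3.png

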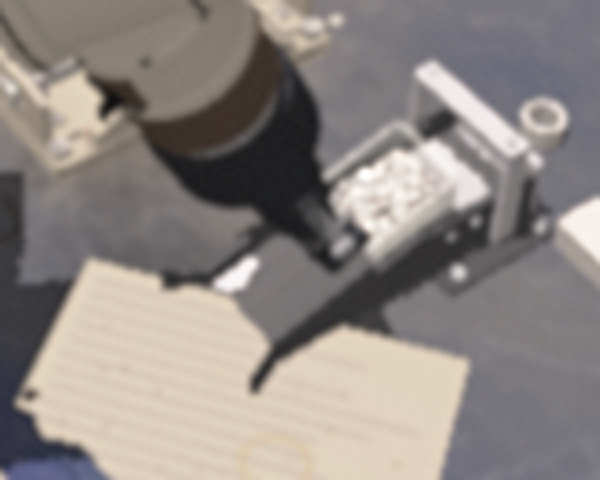

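The box is square between the guides and climbing, at about (395,190), just short of the lip. I'll finish the push and draw back.

```bash
python3 - <<'E'
from push import *
for x in (.08,.09,.096): r.move_l(P(x,zr(x)),.03); st(x)
r.pause(.2)
r.move_l(P(.07,.036),.06); st('back')
r.move_l(P(.0,.06),.15); r.move_l(P(-.05,.12),.2); r.pause(.3)
im=r.get_image('scene'); a=im['pixels'][:,:,::-1].copy()
B=[[x,y,47] for x,y in ((104.5,-26.5),(104.5,26.5),(169.5,26.5),(169.5,-26.5))]
u=proj(im,d2w(D,np.array(B)/1000)); 
a=cv2.resize(a[190:310,270:420],None,fx=4,fy=4,interpolation=2)
cv2.polylines(a,[((u-[270,190]+.5)*4).astype(int)],True,(0,0,255),1)
cv2.imwrite('pics/s4.png',a); st('end')
E
```

```text
0.08 20.09 [ 0.   -0.66  0.38] [ 0.5838 -0.2957  0.031 ]
0.09 20.59 [-0.6   0.21 -0.73] [ 0.5941 -0.2965  0.0341]
0.096 20.95 [0.11 0.63 0.43] [ 0.6001 -0.297   0.0357]
back 21.73 [ 0.25  0.31 -0.76] [ 0.5737 -0.2953  0.0363]
end 23.27 [-0.09 -0.07  0.71] [ 0.4542 -0.286   0.1191]
```

View pics/s4.png

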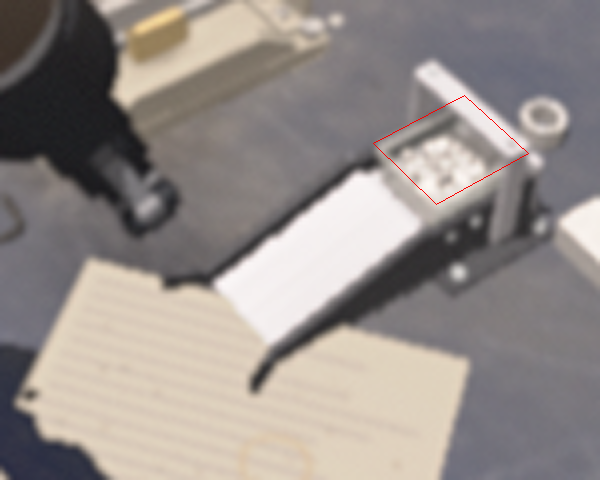

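The rear rim at about (376,145)–(436,205) lies on the outline predicted for a seated box. I'll check once from the wrist camera, drawing seated (green) against hanging on the lip (red).

```bash
python3 - <<'E'
from push import *
r.reach(P(.06,.20),down(np.pi+D[2])); r.pause(.2)
im=r.get_image('wrist'); a=im['pixels'][:,:,::-1].copy()
u0=proj(im,P(.13,.03))[0].astype(int); x0,y0=max(u0[0]-90,0),max(min(u0[1]-75,250),0)
a=cv2.resize(a[y0:y0+150,x0:x0+180],None,fx=4,fy=4,interpolation=2)
for zr_,xc,col in ((47.8,137,(0,255,0)),(54.5,132,(0,0,255))):
    B=[[xc+32.5,26.5,47.8],[xc-32.5,26.5,zr_],[xc-32.5,-26.5,zr_],[xc+32.5,-26.5,47.8]]
    u=proj(im,d2w(D,np.array(B)/1000)); cv2.polylines(a,[((u-[x0,y0]+.5)*4).astype(int)],True,col,1)
cv2.imwrite('pics/w5.png',a); st('e')
E
```

```text
e 24.36 [ 1.32 -0.13  0.32] [ 0.5625 -0.2947  0.1998]
```

View pics/w5.png

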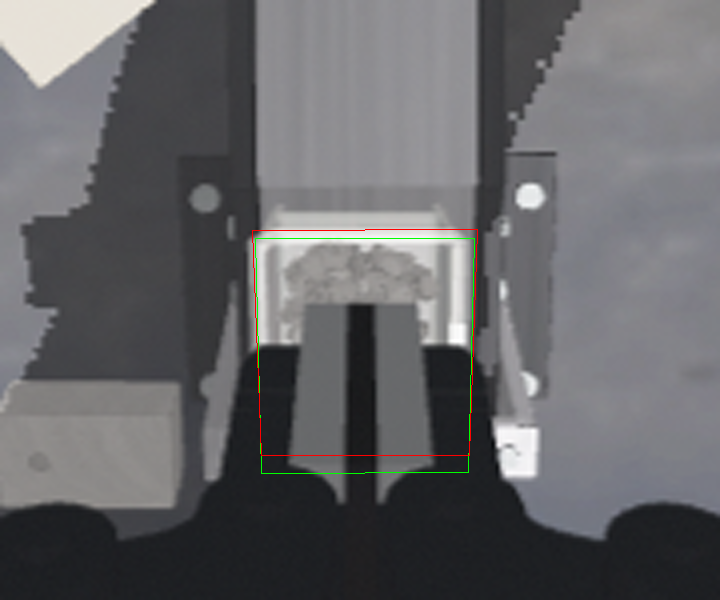

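```bash
python3 - <<'E'
from push import *
im=r.get_image('wrist')
u0=proj(im,P(.13,.03))[0].astype(int); x0,y0=max(u0[0]-90,0),max(min(u0[1]-75,250),0)
for n,x,z in (('lip',.1,.0288),('rear bottom seated 137',.106,.0218),('rim seated',.1045,.0478),('hang bottom, 132',.101,.0288),('hang rim 132',.0995,.0545),('bottom seated 139',.108,.0218),('rim seated 139',.1065,.0478)):
    print(n,((proj(im,P(x,z))[0]-[x0,y0]+.5)*4).round())
f=proj(im,d2w(D,np.array([[104.5,-26.5,47.8],[104.5,26.5,47.8]])/1000));g=proj(im,d2w(D,np.array([[104.5,-26.5,54.5],[104.5,26.5,54.5]])/1000))
print(np.ptp(f[:,0])*4,np.ptp(g[:,0])*4)
E
```

```text
lip [365. 195.]
rear bottom seated 137 [365. 207.]
rim seated [365. 241.]
hang bottom, 132 [365. 199.]
hang rim 132 [365. 232.]
bottom seated 139 [365. 214.]
rim seated 139 [365. 248.]
219.71455798728516 224.22382696516684
```

The lip edge shows at row 188 and the box's rear bottom edge at row 211. That gap only fits a box that has dropped behind the lip, at about x = 139 mm. The arm is clear, so I'm handing in.

```bash
python3 -c "
from rig import r
print(r.hand_in())"
```

```text
the job is handed in; nothing more can be done
None
```

I pushed the parts box up the ramp between the guides and over the lip, and handed the job in at about 24 s with the arm clear. The last wrist picture puts the box seated behind the lip at about dock x = 139 mm; the hand-in returned no verdict.

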